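# Rock the stuck block out of the dry-block warmer

### The arm

A 6-joint arm with a two-finger parallel gripper is mounted at the origin on the work surface. World frame = base frame: x ahead of the robot, y to its left, z up, the work surface at z = 0. Lengths are in m, angles in rad, forces in N, time in s.
With the tool pointing down it reaches from about 0.325 to 0.775 m from the base axis. Payload 5.5 kg.
Tool frame: the origin (TCP) lies on the mounting face of the last link; the fingertips stand 173 mm ahead of it and the grasp point (between the pads) lies 155 mm ahead of it; x points along the fingers, y is the direction in which the jaws open and shut, and the axes are right-handed (so a half turn about x gives the same grasp; the last joint's range is limited). The gripper opens to 85 mm and grips with 20 to 120 N. Pads are 22 mm wide; open, the fingers measure 114 mm over their backs; the gripper's body (76 mm by 85 mm) begins 54 mm behind the grasp point. The pads swing forward as they close: fully open they stand 13 mm farther back than shut.
Start: joints at [1.046, 0.091, 1.231, -0, 1.82, -0.057], TCP at [0.271, 0.536, 0.405] pointing down, gripper open.
Joint ranges: [-2.87, 2.87], [-0.86, 2.18], [0.17, 2.46], [-1.51, 4.65], [0.06, 2.69], [-2.65, 2.65]. Speed limits (rad/s): [2.57, 2.57, 3.01, 3.14, 3.14, 3.14].

### API

Orientations are given as a unit quaternion [w, x, y, z].
In Python, from rig import * gives the robot as it stands. The module is installed in compiled form; this text tells all that it offers.
- The arm moves only by the tool move_arm, never from a script. Its argument "steps" is a list of rows, each an object of numbers: "dx", "dy", "dz": the shift along the tool's x, y, z in mm; "yaw": the turn about the tool's x in degrees. In form: [{"dx": .., "dy": .., "dz": .., "yaw": ..}, ...]. A call has 1 to 8 rows; each row is the pose to reach, as a shift and turn from the pose measured when the call began, along the tool's axes at that moment; what a row does not reach only later rows make up. A row lasts 1/8 s, in which the tool goes at most 62.5 mm and 10.7 degrees, less where a joint would pass 70% of its speed; a pose out of reach is approached as far as the arm can. A call with a gripper value outside its range is refused whole. "fingers" is the finger opening in mm, from 0 to 85.4, set as the call begins (left out, the last holds). The fingers move at their own pace and stop on an object; the grip force is fixed at half the most. Time passes only in rows, so rows that repeat a pose let the fingers close. It gives the time, the measured TCP pose, the force and the opening at its end, in the units of the state.
- state(): the state, without advancing time (a new reading comes with each control period).
- get_image(name): name is "scene" or "top" or "wrist"; returns a dict with "pixels" (400x640x3 uint8, red, green, blue), "range_z" (400x640 float32, m along the optical axis (not along the pixel's ray), 0 where there is no reading), "fx", "fy", "cx", "cy" (pixels), "world_to_cam" (4x4, takes a point from world to camera coordinates). Camera axes: x right, y down, z forward; pixel columns grow to the right and rows downward; lengths in m; the calibration is good to about 2 mm. A picture is of the moment at which its call begins.
- sign_off(): hands the job in, once; it reports no verdict.
The state is a dict: "time_s": time; "q": joint angles; "joint_velocities": joint speeds; "tau": joint torques, N m; "ee_pos": TCP position; "tool_rot": TCP orientation; "contact_force": force on the tool from outside, world axes, zero at the start; "wrist_torque": the same for the moment, N m; "finger_gap": opening from 0.0 (shut) to 1.0 (fully open).
Only numpy, scipy, OpenCV 4.12 (cv2) and the standard library are available. Lean on these libraries where they do the work, as an engineer would, in place of code of your own. Each camera call takes 0.05 s, during which the arm holds its last target. There are 200 camera calls.

### The job

The aluminium block has to come out of the dry-block warmer so that I can wipe its well, but it sits tight. First draw the glass counting chamber straight up out of its slot and lower it into the open soaking jar (do not drop it); then take the block by its T-handle and rock it from side to side, left and right, until it frees - a straight pull would only pick the warmer up, which has to stay standing where it is. Lift the block out and finish while holding it still and level, just clear above its well, a centimetre or two over the rim, and leave the other things alone.

Things in the scene. Friction and masses are not known exactly. Their poses are not given: they have to be found in the camera images.
- heater: dry-block warmer, a white bench instrument 200 mm deep (x), 180 mm wide (y), 62 mm high, 3 kg, loose on four rubber feet. Origin: centre of its underside, on the bench; x points away from its sloping control panel, y to its left, z up. The well in its top (102.5 mm along x, 59 mm along y, 34 mm deep) is centred 20 mm along +x from the origin
- well_rim (a point): centre of the well's mouth, level with the top of the warmer, 62 mm above the bench and 34 mm above the well's floor; axes as the warmer's
- well_floor (a point): centre of the well's floor, 28 mm above the bench. Two sprung steel grips, 2 to 14 mm above this floor in the well's y sides, press on the block: each holds its side with 17 to 22 N of friction, together more than the warmer weighs, so a straight pull lifts the warmer. Tipping the block slides it up past one grip at a time; with its underside 14 mm above the floor it is free
- block_base (a point): centre of the underside of the aluminium block: 100 mm along x, 56 mm along y, 48 mm high, about 0.55 kg, tube holes in its top. Its axes at the start are the warmer's. Seated, it is on the well's floor and the block's top stands 14 mm above the rim. It has 1.5 mm of play each side along y and can tip about 0.08 rad to either side when seated, more as it rises
- handle_bar (a point): middle of the block's T-handle: a round black bar 14 mm thick and 38 mm long along the block's x axis, on a 10 mm steel post; 106 mm above the block's underside (58 mm above its top), on its centre line; axes as the block's. Tipping the block over past a grip takes about 10 to 20 N sideways (along y) at the bar
- chamber_mid (a point): centre of the glass counting chamber, a glass plate 75 mm high (z), 35 mm wide (y) and 4 mm thick (x), 28 g. At the start it stands loosely in a 26 mm deep slot in the block's top, 36 mm along -x from the handle (on the control panel's side), its width along the block's y; its upper 49 mm stand free. It is taken across its 35 mm width, near the top
- jar_rim (a point): centre of the mouth of the open round white soaking jar: outer diameter 61 mm, inner 54 mm, 46 mm high, inside floor 6 mm above the bench, so that the chamber's top stands out of it; the jar is loose (0.3 kg) and stands left or right of the warmer
- pot: sample pot closed with a white lid, 66 mm in diameter and 66 mm high, on the other side of the warmer from the jar; leave it alone. Origin: centre of its underside
- bottle: brown glass bottle, 60 mm in diameter, 130 mm high; leave it alone. Origin: centre of its underside
- tube_rack: white rack with small tubes, 55 by 150 mm, 52 mm high, beyond the warmer; leave it alone. Origin: centre of its underside

How it is judged:
By the outcome, as a careful person would: the job done as asked, in the order asked, and still so for the second after the job is handed in, while the arm keeps its last pose, push and grip.
It also fails if it takes over 64 s, if anything falls off the work surface, if the arm or the gripper's body presses on something with over 40 N, if the wrist force passes 120 N, or if a joint passes its speed limit or range.

## Working session

There is one attempt and no reset: what is moved stays moved. The work goes in short steps, Python scripts to look and compute and a tool call to move; the robot and the scene stay as the last step left them, time stands still between calls to the robot, and variables do not carry over. Pictures are saved under pics/ and viewed, about 8 in all and at most 12, crops included, and the job is handed in when it is done.

Besides the shell and the picture viewer there is one more tool, called after ">>>" as name([rows], argument=value, ...), one row to a line, values as JSON. move_arm: Moves the arm, as the interface text tells. Its arguments: {"type":"object","properties":{"steps":{"type":"array"},"fingers":{"type":"number"}},"required":["steps"]}

```bash
mkdir -p pics
cat > h.py <<'E'
from rig import *
import numpy as np, cv2
def grab(n,f=None):
    d=get_image(n)
    if f: cv2.imwrite('pics/'+f,d['pixels'][:,:,::-1])
    return d
def cloud(d):
    z=d['range_z'].astype(float); v,u=np.indices(z.shape)
    P=np.stack([(u-d['cx'])/d['fx']*z,(v-d['cy'])/d['fy']*z,z,np.ones_like(z)],-1)
    W=P@np.linalg.inv(d['world_to_cam']).T
    W=W[...,:3]; W[z==0]=np.nan
    return W
E
python3 - <<'E'
from h import *
s=state(); print(s)
for n in('top','scene'):
    d=grab(n,n+'1.png'); np.savez(''+n+'1.npz',**d); print(n,d['fx'],np.round(np.linalg.inv(d['world_to_cam']),3).tolist(),np.isnan(cloud(d)).mean())
E
```

```text
{'time_s': 0.0, 'q': array([ 1.04630758e+00,  9.18396435e-02,  1.23188934e+00, -1.19600686e-05,
        1.81977119e+00, -5.67017180e-02]), 'joint_velocities': array([ 1.28426651e-03, -2.01066168e-03, -1.18935182e-03,  4.12800344e-04,
        6.35541030e-05,  1.55375486e-03]), 'tau': array([-1.56680853e-03, -4.58763957e+01, -4.18004000e+01, -3.39894850e-04,
        1.23443492e-02, -2.86821182e-05]), 'ee_pos': array([0.27057894, 0.53558622, 0.40356009]), 'tool_rot': array([ 0.68766338,  0.16323748,  0.68804199, -0.1645321 ]), 'contact_force': array([-0.58074   , -0.57055366,  0.18113276]), 'wrist_torque': array([-0.00225767,  0.0148811 , -0.01790387]), 'finger_gap': 0.99751617501305}
top 446.763716651759 [[-0.019, -0.981, 0.195, 0.411], [-0.999, 0.014, -0.03, 0.035], [0.027, -0.195, -0.98, 1.116], [0.0, 0.0, 0.0, 1.0]] 0.0040390625
scene 395.1495225267049 [[-0.887, 0.324, -0.33, 0.928], [0.462, 0.596, -0.656, 0.594], [-0.016, -0.735, -0.678, 0.694], [0.0, 0.0, 0.0, 1.0]] 0.00419921875
```

View pics/top1.png

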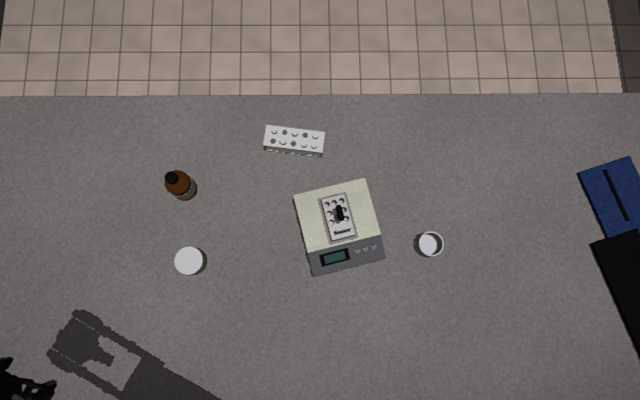

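View pics/scene1.png

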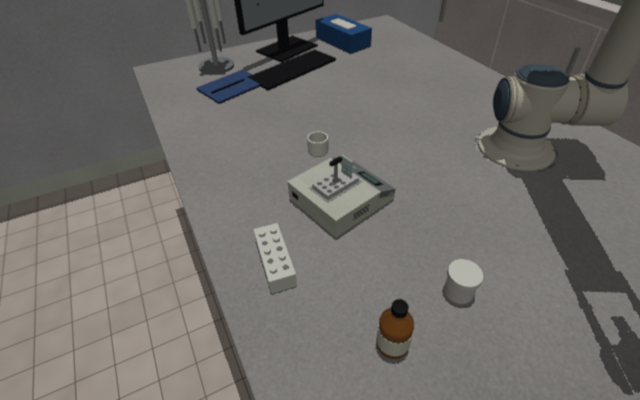

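The top view shows the warmer at (340,225), the jar on its right at (430,243), the pot at (189,261), the bottle at (180,185) and the rack at (295,140). The scene view agrees. Next I'll measure them from depth.

Run:
```python
from h import *
for n in('top','scene'):
    d=dict(np.load(n+'1.npz')); W=cloud(d); Z=W[...,2]
    print(n,'bench z',np.nanmedian(Z[(abs(W[...,0]-.5)<.2)&(abs(W[...,1])<.3)]))
    def sel(x0,x1,y0,y1,z0,z1): 
        m=(W[...,0]>x0)&(W[...,0]<x1)&(W[...,1]>y0)&(W[...,1]<y1)&(Z>z0)&(Z<z1); return W[m]
    p=sel(.3,.8,-.16,.15,.055,.068)
    if n=='top':
        c=np.median(p,0); print('heater top med',c)
    r=cv2.minAreaRect((p[:,:2]*1000).astype(np.float32)); print('top',r,len(p))
    p=sel(.3,.8,-.16,.15,.072,.082); r=cv2.minAreaRect((p[:,:2]*1000).astype(np.float32)); print('block top',r,len(p),np.median(p[:,2]))
    p=sel(.3,.8,-.16,.15,.126,.15); print('bar',len(p),p.mean(0),p.min(0),p.max(0)); 
    if len(p)>4: print(cv2.minAreaRect((p[:,:2]*1000).astype(np.float32)))
    p=sel(.3,.6,-.35,-.12,.036,.056); 
    print('jar',len(p),np.median(p[:,2]),cv2.minEnclosingCircle((p[:,:2]*1000).astype(np.float32)))
    p=sel(.2,.6,.2,.5,.055,.08);
    print('pot',len(p),np.median(p[:,2]),cv2.minEnclosingCircle((p[:,:2]*1000).astype(np.float32)))
d=dict(np.load('top1.npz'));cv2.imwrite('pics/c.png',cv2.resize(d['pixels'][170:285,285:450,::-1],None,fx=4.8,fy=4.8,interpolation=cv2.INTER_CUBIC))
```

```text
top bench z 0.00024887805706286237
heater top med [ 0.5736587  -0.03995721  0.06125679]
top ((628.6263427734375, -30.782852172851562), (291.109619140625, 180.17242431640625), 13.173441886901855) 4035
block top ((577.811767578125, -42.40705108642578), (100.52843475341797, 56.25312042236328), 13.322139739990234) 688 0.0755675697444601
bar 106 [ 0.57390812 -0.04315093  0.13771539] [ 0.53713617 -0.06417844  0.12605398] [ 0.5953177  -0.03331913  0.14449654]
((567.1220092773438, -48.65753936767578), (58.08916091918945, 27.87545394897461), 4.192200660705566)
jar 407 0.04530718846761084 ((500.44708251953125, -208.83668518066406), 91.36132049560547)
pot 655 0.06557570515502609 ((482.75103759765625, 306.6020202636719), 33.1816520690918)
scene bench z 0.000949997693045046
top ((575.3700561523438, -45.36424255371094), (170.78656005859375, 183.4430389404297), 13.188932418823242) 2485
block top ((579.3115234375, -43.439300537109375), (103.2073974609375, 57.870750427246094), 13.369132041931152) 557 0.07632593056605552
bar 86 [ 0.58020913 -0.04072905  0.13766295] [ 0.54457757 -0.06579802  0.12653756] [ 0.59732179 -0.0325856   0.14276891]
((572.3870239257812, -48.6917724609375), (53.338096618652344, 20.80136489868164), 15.392145156860352)
jar 170 0.04266968891147854 ((500.9804382324219, -210.45127868652344), 91.72197723388672)
pot 853 0.06614161298139598 ((484.9927978515625, 305.5833740234375), 33.430816650390625)
```

View pics/c.png

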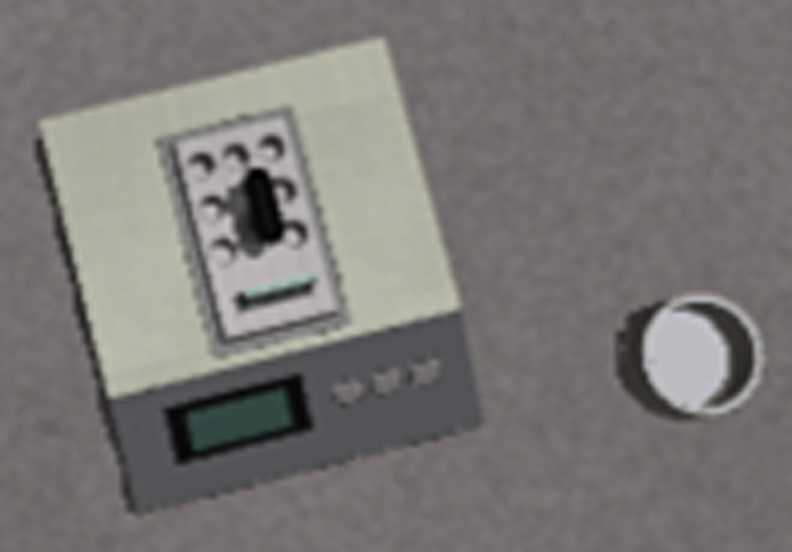

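The crop shows the panel facing the robot, the chamber slot at crop (275,292), the bar at (258,205) and the jar at (703,353). The block's yaw is about +13.3°.

```bash
cat >> h.py <<'E'
from scipy.spatial.transform import Rotation as Ro
def Rt(): q=state()['tool_rot']; return Ro.from_quat([q[1],q[2],q[3],q[0]]).as_matrix()
def G(): return state()['ee_pos']+.155*Rt()[:,0]
def plan(p,yaw=None):
    """tool-frame shift (mm) of the grasp point to p; yaw: jaw axis heading in world deg"""
    R=Rt(); s=R.T@(np.array(p)-G())*1000
    a=0
    if yaw is not None:
        h=np.degrees(np.arctan2(R[1,1],R[0,1])); a=((yaw-h)*np.sign(R[2,0])+90)%180-90
    print('G',np.round(G(),4),'dx dy dz',np.round(s,1),'yaw',round(a,1),'xaxis',np.round(R[:,0],3))
E
python3 - <<'E'
from h import *
for n in('top','scene'):
    d=dict(np.load(n+'1.npz')); W=cloud(d)
    m=(W[...,0]>.4)&(W[...,0]<.56)&(W[...,1]>-.28)&(W[...,1]<-.16)&(W[...,2]>.038)&(W[...,2]<.056)
    p=W[m]; print('jar',len(p),p[:,2].max(),cv2.minEnclosingCircle((p[:,:2]*1000).astype(np.float32)))
    m=(W[...,0]>.5)&(W[...,0]<.56)&(W[...,1]>-.09)&(W[...,1]<-.02)&(W[...,2]>.085)&(W[...,2]<.16)
    p=W[m]; print('glass',len(p),p.mean(0),p.min(0),p.max(0))
plan([.5435,-.0513,.26],103.3)
E
```

```text
jar 86 0.04954075562997007 ((513.5271606445312, -267.5488586425781), 30.024314880371094)
glass 57 [ 0.5416718  -0.04988244  0.11549263] [ 0.53679524 -0.06680527  0.08585913] [ 0.55998756 -0.03370219  0.14125453]
jar 86 0.048969689169946706 ((516.400390625, -266.3271789550781), 30.50408172607422)
glass 165 [ 0.54497625 -0.05037354  0.1066192 ] [ 0.53697796 -0.07082991  0.08510911] [ 0.55124254 -0.03333355  0.12674462]
G [0.2705 0.5353 0.2486] dx dy dz [ -10.7 -400.5  508.2] yaw -40.1 xaxis [-0.001 -0.002 -1.   ]
```

>>> move_arm([
  {"dx":-10,"dy":-400,"dz":508,"yaw":-40},
  {"dx":-10,"dy":-400,"dz":508,"yaw":-40},
  {"dx":-10,"dy":-400,"dz":508,"yaw":-40},
  {"dx":-10,"dy":-400,"dz":508,"yaw":-40},
  {"dx":-10,"dy":-400,"dz":508,"yaw":-40},
  {"dx":-10,"dy":-400,"dz":508,"yaw":-40},
  {"dx":-10,"dy":-400,"dz":508,"yaw":-40},
  {"dx":-10,"dy":-400,"dz":508,"yaw":-40},
], fingers=60)

```text
time_s: 1.1
ee_pos: [0.4777, 0.0904, 0.4117]
tool_rot: [0.702, -0.082, 0.703, 0.081]
contact_force: [0.7, 0.1, 0.2]
finger_gap: 0.7
```

```bash
python3 -c "
from h import *
plan([.5435,-.0513,.26],103.3)"
```

```text
G [0.4775 0.0902 0.2567] dx dy dz [  -3.1 -152.8   31.9] yaw -0.1 xaxis [-0.001 -0.001 -1.   ]
```

>>> move_arm([
  {"dx":-3,"dy":-153,"dz":32,"yaw":0},
  {"dx":-3,"dy":-153,"dz":32,"yaw":0},
  {"dx":-3,"dy":-153,"dz":32,"yaw":0},
  {"dx":-3,"dy":-153,"dz":32,"yaw":0},
  {"dx":-3,"dy":-153,"dz":32,"yaw":0},
])

```text
time_s: 1.72
ee_pos: [0.5436, -0.0508, 0.4145]
tool_rot: [0.702, -0.082, 0.703, 0.081]
contact_force: [-0.8, 0.1, 0.3]
finger_gap: 0.7
```

Run:
```python
from h import *
plan([.5435,-.0513,.115],103.3)
d=grab('wrist','w1.png'); W=cloud(d); np.savez('w1.npz',**d)
u=np.array([np.cos(np.radians(13.3)),np.sin(np.radians(13.3))]);
def S(z0,z1,x0=.45,x1=.7,y0=-.15,y1=.06): return W[(W[...,2]>z0)&(W[...,2]<z1)&(W[...,0]>x0)&(W[...,0]<x1)&(W[...,1]>y0)&(W[...,1]<y1)]
p=S(.071,.081); print('block',len(p),cv2.minAreaRect((p[:,:2]*1000).astype(np.float32)))
p=S(.055,.068); print('heat',len(p),cv2.minAreaRect((p[:,:2]*1000).astype(np.float32)))
p=S(.12,.15); print('hi',len(p),p.mean(0)); 
print('z percentiles',np.nanpercentile(W[...,2],[1,50,99]), np.linalg.inv(d['world_to_cam']).round(3).tolist())
```

```text
G [ 0.5433 -0.0509  0.2595] dx dy dz [144.5  -0.4   0.4] yaw -0.1 xaxis [-0.002 -0.001 -1.   ]
block 3142 ((577.8828125, -43.85337448120117), (99.79888916015625, 56.1142463684082), 13.295984268188477)
heat 18344 ((573.3370361328125, -45.090728759765625), (172.24465942382812, 181.0241241455078), 13.417447090148926)
hi 887 [ 0.56601448 -0.0465698   0.13540967]
z percentiles [-0.00129951  0.00127449  0.33194269] [[-0.229, 0.936, 0.268, 0.475], [0.973, 0.22, 0.064, -0.066], [0.001, 0.276, -0.961, 0.385], [0.0, 0.0, 0.0, 1.0]]
```

View pics/w1.png

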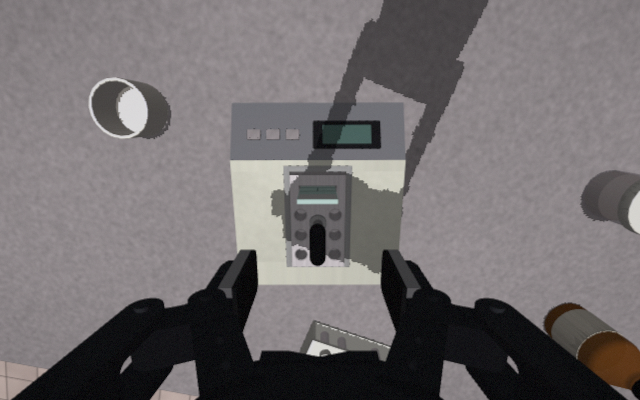

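The wrist view shows the chamber's top edge at (318,201) and the bar at (318,240), both centred between the jaws, so I'm descending.

>>> move_arm([
  {"dx":50,"dy":-1},
  {"dx":100,"dy":-1},
  {"dx":130,"dy":-1},
  {"dx":146,"dy":-1},
  {"dx":146,"dy":-1},
  {"dx":146,"dy":-1},
])

```text
schema error: expected keys dx, dy, dz, yaw
```

>>> move_arm([
  {"dx":0},
  {"dx":0},
  {"dx":0},
  {"dx":0},
  {"dx":0},
], fingers=25)

```text
schema error: expected keys dx, dy, dz, yaw
```

>>> move_arm([
  {"dx":50,"dy":-1,"dz":0,"yaw":0},
  {"dx":100,"dy":-1,"dz":0,"yaw":0},
  {"dx":130,"dy":-1,"dz":0,"yaw":0},
  {"dx":146,"dy":-1,"dz":0,"yaw":0},
  {"dx":146,"dy":-1,"dz":0,"yaw":0},
  {"dx":146,"dy":-1,"dz":0,"yaw":0},
])

```text
time_s: 2.52
ee_pos: [0.544, -0.0512, 0.2708]
tool_rot: [0.703, -0.082, 0.702, 0.081]
contact_force: [0.8, -0.4, 0.6]
finger_gap: 0.702
```

Run:
```python
from h import *
print(state()); plan([.543,-.0518,.114],103.3)
grab('wrist','w2.png')
```

```text
{'time_s': 2.525, 'q': array([-1.55721112e-01, -3.86949625e-02,  1.59966801e+00, -1.11397526e-03,
        1.57880435e+00, -1.95852484e+00]), 'joint_velocities': array([-0.00489185, -0.00210127, -0.0073792 , -0.00075131, -0.00279274,
       -0.00088258]), 'tau': array([ 1.01968199e-01, -3.87819493e+01, -4.03576684e+01,  1.17287938e-03,
        1.93915190e-02,  1.51010256e-03]), 'ee_pos': array([ 0.54396037, -0.05116971,  0.27081235]), 'tool_rot': array([ 0.70286694, -0.08239126,  0.70184187,  0.08128799]), 'contact_force': array([ 0.75001507, -0.39138291,  0.61542317]), 'wrist_torque': array([-0.05115912, -0.04711405, -0.03462642]), 'finger_gap': 0.7020642543353088}
G [ 0.5442 -0.0514  0.1158] dx dy dz [ 1.8 -0.1 -1.3] yaw -0.0 xaxis [ 0.002 -0.001 -1.   ]
```

View pics/w2.png

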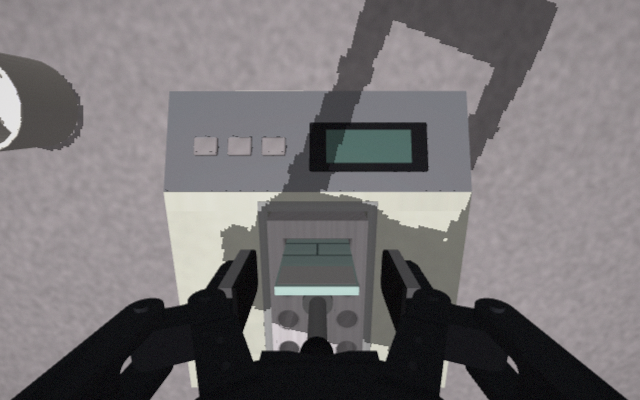

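The chamber's top edge is at (317,291), centred between the pads at columns 245 and 395. Closing now.

>>> move_arm([
  {"dx":2,"dy":0,"dz":-1,"yaw":0},
  {"dx":2,"dy":0,"dz":-1,"yaw":0},
  {"dx":2,"dy":0,"dz":-1,"yaw":0},
  {"dx":2,"dy":0,"dz":-1,"yaw":0},
  {"dx":2,"dy":0,"dz":-1,"yaw":0},
], fingers=20)

```text
time_s: 3.2
ee_pos: [0.5433, -0.0516, 0.2704]
tool_rot: [0.704, -0.083, 0.701, 0.081]
contact_force: [-0.8, -0.1, 6.5]
finger_gap: 0.39
```

>>> move_arm([
  {"dx":-6,"dy":0,"dz":0,"yaw":0},
  {"dx":-14,"dy":0,"dz":0,"yaw":0},
  {"dx":-26,"dy":0,"dz":0,"yaw":0},
  {"dx":-45,"dy":0,"dz":0,"yaw":0},
  {"dx":-70,"dy":0,"dz":0,"yaw":0},
  {"dx":-90,"dy":0,"dz":0,"yaw":0},
  {"dx":-90,"dy":0,"dz":0,"yaw":0},
])

```text
time_s: 4.08
ee_pos: [0.5431, -0.0515, 0.3633]
tool_rot: [0.705, -0.083, 0.699, 0.081]
contact_force: [-0.2, 0.1, -0.5]
finger_gap: 0.388
```

Run:
```python
from h import *
plan([.515,-.267,.2],103.3)
s=state();print(s['contact_force'],s['finger_gap'])
d=grab('wrist','w3.png'); W=cloud(d)
m=(W[...,0]>.4)&(W[...,0]<.6)&(W[...,1]>-.33)&(W[...,1]<-.2)&(W[...,2]>.038)&(W[...,2]<.056)
p=W[m]; print('jar',len(p),cv2.minEnclosingCircle((p[:,:2]*1000).astype(np.float32)) if len(p) else 0)
d=grab('scene'); W=cloud(d); m=(abs(W[...,0]-G()[0])<.03)&(abs(W[...,1]-G()[1])<.06)&(W[...,2]>.08)&(W[...,2]<.22)
p=W[m]; print(np.histogram(p[:,2],14,(.08,.22)))
```

```text
G [ 0.5445 -0.0519  0.2083] dx dy dz [   8.5 -202.6  -78.2] yaw -0.0 xaxis [ 0.009 -0.002 -1.   ]
[-0.2211792   0.14203432 -0.49652019] 0.38824814777405176
jar 1689 ((514.769775390625, -269.661376953125), 31.228368759155273)
(array([ 0,  0,  0,  0,  0, 17, 40, 36, 40, 47, 33, 70, 86, 99]), array([0.08, 0.09, 0.1 , 0.11, 0.12, 0.13, 0.14, 0.15, 0.16, 0.17, 0.18,
       0.19, 0.2 , 0.21, 0.22]))
```

View pics/w3.png

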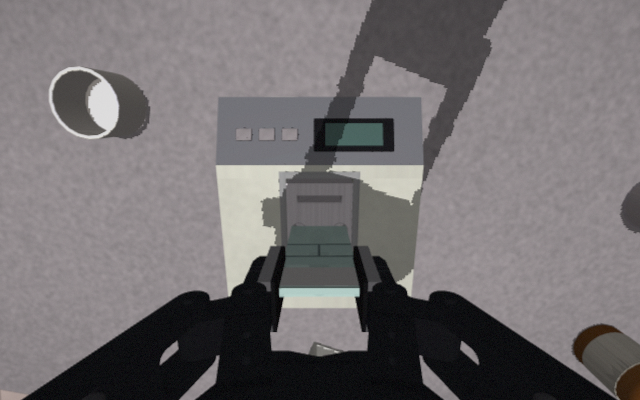

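The chamber is held upright between the pads, with its bottom edge at row 225, and the slot is empty. The jar is at (85,102). Moving over the jar now.

>>> move_arm([
  {"dx":8,"dy":-50,"dz":-19,"yaw":0},
  {"dx":8,"dy":-100,"dz":-38,"yaw":0},
  {"dx":8,"dy":-150,"dz":-57,"yaw":0},
  {"dx":8,"dy":-204,"dz":-78,"yaw":0},
  {"dx":8,"dy":-204,"dz":-78,"yaw":0},
  {"dx":8,"dy":-204,"dz":-78,"yaw":0},
  {"dx":8,"dy":-204,"dz":-78,"yaw":0},
])

```text
time_s: 5.05
ee_pos: [0.5142, -0.2668, 0.3519]
tool_rot: [0.703, -0.083, 0.701, 0.082]
contact_force: [0.1, 0.4, -0.7]
finger_gap: 0.39
```

Run:
```python
from h import *
plan([.515,-.268,.07],103.3)
d=grab('wrist','w4.png'); W=cloud(d)
m=(W[...,0]>.4)&(W[...,0]<.6)&(W[...,1]>-.33)&(W[...,1]<-.2)&(W[...,2]>.040)&(W[...,2]<.053)
p=W[m]; print('jar',len(p),cv2.minEnclosingCircle((p[:,:2]*1000).astype(np.float32)))
m=(W[...,0]>.4)&(W[...,0]<.6)&(W[...,1]>-.33)&(W[...,1]<-.2)&(W[...,2]>.1)&(W[...,2]<.17)
p=W[m]; print('held',len(p),p.min(0),p.mean(0),p.max(0))
lo=p[p[:,2]<p[:,2].min()+.015]; print(lo.mean(0),lo.min(0),lo.max(0))
```

```text
G [ 0.5147 -0.2669  0.1969] dx dy dz [126.9  -0.9  -0.4] yaw 0.1 xaxis [ 0.003 -0.001 -1.   ]
jar 905 ((514.4569091796875, -269.939453125), 30.43022918701172)
held 1469 [ 0.50760341 -0.28417431  0.13196367] [ 0.51215682 -0.2670982   0.15316152] [ 0.51677253 -0.24991484  0.16998795]
[ 0.512197   -0.26725233  0.14006624] [ 0.50796449 -0.28417431  0.13196367] [ 0.51677253 -0.25030692  0.146953  ]
```

View pics/w4.png

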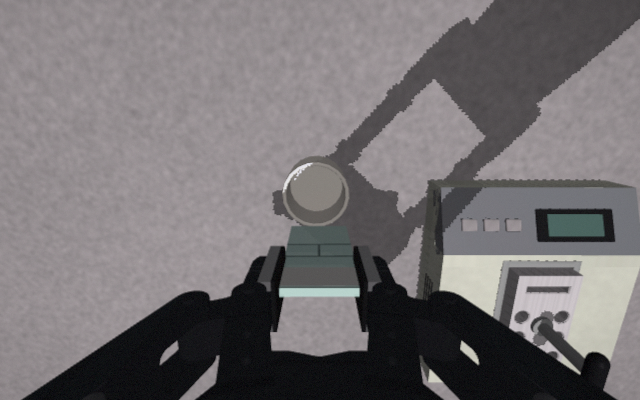

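The chamber hangs just above the jar, whose mouth is at (317,192). The depths put the two within 2 mm of each other. Lowering now, slowly at the end.

>>> move_arm([
  {"dx":45,"dy":-2,"dz":0,"yaw":0},
  {"dx":75,"dy":-2,"dz":0,"yaw":0},
  {"dx":95,"dy":-2,"dz":0,"yaw":0},
  {"dx":110,"dy":-2,"dz":0,"yaw":0},
  {"dx":118,"dy":-2,"dz":0,"yaw":0},
  {"dx":121,"dy":-2,"dz":0,"yaw":0},
  {"dx":122,"dy":-2,"dz":0,"yaw":0},
  {"dx":122,"dy":-2,"dz":0,"yaw":0},
])

```text
time_s: 6.1
ee_pos: [0.5153, -0.2689, 0.2309]
tool_rot: [0.704, -0.083, 0.701, 0.081]
contact_force: [0.6, -0.3, -0.7]
finger_gap: 0.389
```

>>> move_arm([
  {"dx":1,"dy":0,"dz":0,"yaw":0},
  {"dx":2,"dy":0,"dz":0,"yaw":0},
  {"dx":2,"dy":0,"dz":0,"yaw":0},
])

```text
time_s: 6.48
ee_pos: [0.5153, -0.2689, 0.2288]
tool_rot: [0.704, -0.083, 0.701, 0.081]
contact_force: [0.5, 0.0, 0.0]
finger_gap: 0.39
```

>>> move_arm([
  {"dx":1,"dy":0,"dz":0,"yaw":0},
  {"dx":2,"dy":0,"dz":0,"yaw":0},
  {"dx":2,"dy":0,"dz":0,"yaw":0},
])

```text
time_s: 6.85
ee_pos: [0.5153, -0.2689, 0.2267]
tool_rot: [0.704, -0.083, 0.701, 0.082]
contact_force: [0.1, -0.1, -0.0]
finger_gap: 0.389
```

>>> move_arm([
  {"dx":1,"dy":0,"dz":0,"yaw":0},
  {"dx":1,"dy":0,"dz":0,"yaw":0},
])

```text
time_s: 7.1
ee_pos: [0.5154, -0.2689, 0.2264]
tool_rot: [0.704, -0.083, 0.7, 0.081]
contact_force: [-1.3, 0.9, 4.6]
finger_gap: 0.387
```

There's 4.6 N of contact, so the chamber is standing on the jar's floor. Releasing it.

>>> move_arm([
  {"dx":0,"dy":0,"dz":0,"yaw":0},
  {"dx":0,"dy":0,"dz":0,"yaw":0},
  {"dx":0,"dy":0,"dz":0,"yaw":0},
  {"dx":0,"dy":0,"dz":0,"yaw":0},
], fingers=56)

```text
time_s: 7.6
ee_pos: [0.5154, -0.2689, 0.2263]
tool_rot: [0.704, -0.083, 0.701, 0.081]
contact_force: [-0.4, -0.2, 0.1]
finger_gap: 0.658
```

>>> move_arm([
  {"dx":-10,"dy":0,"dz":0,"yaw":0},
  {"dx":-30,"dy":0,"dz":0,"yaw":0},
  {"dx":-70,"dy":0,"dz":0,"yaw":0},
  {"dx":-110,"dy":0,"dz":0,"yaw":0},
  {"dx":-125,"dy":0,"dz":0,"yaw":0},
  {"dx":-125,"dy":0,"dz":0,"yaw":0},
])

```text
time_s: 8.35
ee_pos: [0.5148, -0.2687, 0.3529]
tool_rot: [0.705, -0.084, 0.7, 0.081]
contact_force: [-0.2, -0.0, 0.1]
finger_gap: 0.659
```

Run:
```python
from h import *
plan([.578,-.0435,.22],103.3)
d=grab('wrist','w5.png'); W=cloud(d)
m=(W[...,0]>.4)&(W[...,0]<.6)&(W[...,1]>-.33)&(W[...,1]<-.2)&(W[...,2]>.052)&(W[...,2]<.1)
p=W[m]; print('glass',len(p),p.min(0),p.mean(0),p.max(0))
```

```text
G [ 0.516  -0.2693  0.1979] dx dy dz [-22.4 205.2 112.7] yaw 0.1 xaxis [ 0.008 -0.003 -1.   ]
glass 579 [ 0.50950128 -0.28692156  0.05204935] [ 0.51428653 -0.26981391  0.07234107] [ 0.52093641 -0.25233394  0.08340023]
```

View pics/w5.png

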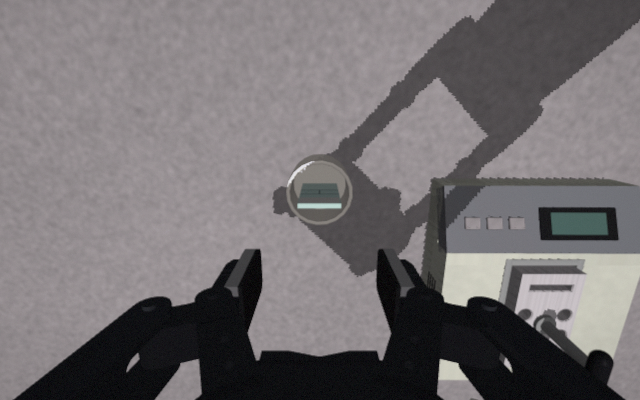

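The chamber stands upright in the jar at (320,195), with its top about 82 mm above the bench. Next is the handle.

>>> move_arm([
  {"dx":-22,"dy":0,"dz":0,"yaw":0},
  {"dx":-22,"dy":55,"dz":28,"yaw":0},
  {"dx":-22,"dy":110,"dz":60,"yaw":0},
  {"dx":-22,"dy":160,"dz":88,"yaw":0},
  {"dx":-22,"dy":205,"dz":113,"yaw":0},
  {"dx":-22,"dy":205,"dz":113,"yaw":0},
  {"dx":-22,"dy":205,"dz":113,"yaw":0},
], fingers=45)

```text
time_s: 9.28
ee_pos: [0.577, -0.0432, 0.3708]
tool_rot: [0.703, -0.083, 0.702, 0.082]
contact_force: [0.5, -0.9, 0.5]
finger_gap: 0.531
```

Run:
```python
from h import *
d=grab('wrist'); W=cloud(d)
m=(abs(W[...,0]-.578)<.04)&(abs(W[...,1]+.0435)<.03)&(W[...,2]>.128)&(W[...,2]<.15)
p=W[m]; print('bar',len(p),p.mean(0),p.max(0),cv2.minAreaRect((p[:,:2]*1000).astype(np.float32)))
m=(abs(W[...,0]-.578)<.08)&(abs(W[...,1]+.0435)<.06)&(W[...,2]>.070)&(W[...,2]<.082)
p=W[m]; print('block',cv2.minAreaRect((p[:,:2]*1000).astype(np.float32)))
plan([.578,-.0435,.134],103.3)
```

```text
bar 972 [ 0.57632885 -0.04402914  0.14000104] [ 0.59578363 -0.03431023  0.14330312] ((577.7274780273438, -43.921600341796875), (36.66966247558594, 13.687710762023926), 13.8163423538208)
block ((578.0682373046875, -43.79998779296875), (99.76261138916016, 56.083648681640625), 13.283293724060059)
G [ 0.5773 -0.0442  0.2162] dx dy dz [82.2  0.7  0.6] yaw 0.0 xaxis [ 0.002 -0.002 -1.   ]
```

>>> move_arm([
  {"dx":40,"dy":0,"dz":1,"yaw":0},
  {"dx":65,"dy":0,"dz":1,"yaw":0},
  {"dx":80,"dy":0,"dz":1,"yaw":0},
  {"dx":82,"dy":0,"dz":1,"yaw":0},
  {"dx":82,"dy":0,"dz":1,"yaw":0},
])

```text
time_s: 9.95
ee_pos: [0.5783, -0.0442, 0.2903]
tool_rot: [0.704, -0.083, 0.701, 0.081]
contact_force: [0.2, 0.1, 0.0]
finger_gap: 0.525
```

>>> move_arm([
  {"dx":0,"dy":0,"dz":0,"yaw":0},
  {"dx":0,"dy":0,"dz":0,"yaw":0},
  {"dx":0,"dy":0,"dz":0,"yaw":0},
  {"dx":0,"dy":0,"dz":0,"yaw":0},
  {"dx":0,"dy":0,"dz":0,"yaw":0},
], fingers=0)

```text
time_s: 10.58
ee_pos: [0.5784, -0.0439, 0.292]
tool_rot: [0.704, -0.083, 0.7, 0.081]
contact_force: [-1.2, 1.9, 6.0]
finger_gap: 0.141
```

```bash
cat >> h.py <<'E'
H=np.array([.5780,-.0437]); ux=np.array([np.cos(np.radians(13.3)),np.sin(np.radians(13.3))]); uy=np.array([-ux[1],ux[0]])
def rep():
    s=state(); g=G(); f=s['contact_force']
    print('t',s['time_s'],'along x,y,z mm',np.round([(g[:2]-H)@ux*1e3,(g[:2]-H)@uy*1e3,(g[2]-.134)*1e3],1),'F x,y,z',np.round([f[:2]@ux,f[:2]@uy,f[2]],1),'T',np.round(s['wrist_torque'],2),'gap',round(s['finger_gap']*85.4,1),'xa',np.round(Rt()[:,0],3))
E
python3 -c "
from h import *
rep()"
```

```text
t 10.575 along x,y,z mm [ 1.3 -0.8  3. ] F x,y,z [-0.7  2.1  6. ] T [0.41 0.26 0.03] gap 12.0 xa [ 0.006 -0.002 -1.   ]
```

>>> move_arm([
  {"dx":-1,"dy":3,"dz":0,"yaw":0},
  {"dx":-2,"dy":6,"dz":0,"yaw":0},
  {"dx":-3,"dy":8,"dz":0,"yaw":0},
  {"dx":-3,"dy":9,"dz":0,"yaw":0},
  {"dx":-3,"dy":9,"dz":0,"yaw":0},
])

```text
time_s: 11.2
ee_pos: [0.577, -0.0383, 0.2931]
tool_rot: [0.705, -0.085, 0.7, 0.077]
contact_force: [8.5, -14.9, -8.7]
finger_gap: 0.138
```

```bash
python3 -c "
from h import *
rep()"
```

```text
t 11.2 along x,y,z mm [1.  3.7 4.1] F x,y,z [  4.9 -16.4  -8.7] T [-2.56 -1.31  0.08] gap 11.8 xa [ 0.008 -0.01  -1.   ]
```

>>> move_arm([
  {"dx":-3,"dy":6,"dz":0,"yaw":0},
  {"dx":-4,"dy":8,"dz":0,"yaw":0},
  {"dx":-4,"dy":9,"dz":0,"yaw":0},
  {"dx":-4,"dy":9,"dz":0,"yaw":0},
])

```text
time_s: 11.7
ee_pos: [0.5757, -0.0329, 0.2952]
tool_rot: [0.705, -0.087, 0.7, 0.072]
contact_force: [9.4, -15.9, -9.0]
finger_gap: 0.138
```

Run:
```python
from h import *
rep()
d=grab('wrist'); W=cloud(d)
u=(W[...,:2]-H)@ux; v=(W[...,:2]-H)@uy
for nm,m in (('block',(abs(u)<.055)&(abs(v)<.022)&(W[...,2]>.068)&(W[...,2]<.11)),('heater L',(abs(u)<.06)&(abs(v-.06)<.02)&(abs(W[...,2]-.062)<.012)),('heater R',(abs(u)<.06)&(abs(v+.06)<.02)&(abs(W[...,2]-.062)<.012))):
    A=np.c_[u[m],v[m],np.ones(m.sum())]; print(nm,m.sum(),np.linalg.lstsq(A,W[...,2][m],rcond=None)[0])
```

```text
t 11.7 along x,y,z mm [0.9 7.8 6.2] F x,y,z [  5.4 -17.6  -9. ] T [-2.84 -1.5   0.12] gap 11.7 xa [ 0.009 -0.019 -1.   ]
block 6286 [ 0.03279197 -0.02657583  0.08090651]
heater L 9494 [-0.00049863 -0.03211909  0.0653374 ]
heater R 9663 [-7.63123499e-05 -3.13024888e-02  6.53307060e-02]
```

```bash
cat >> h.py <<'E'
def slopes(d,top=True):
    W=cloud(d); u=(W[...,:2]-H)@ux; v=(W[...,:2]-H)@uy; z=W[...,2]
    for nm,m in (('block',(abs(u)<.055)&(abs(v)<.03)&(z>.07)&(z<.115)),('heater',(u>-.06)&(u<.09)&(abs(v)<.09)&(abs(v)>.036)&(abs(z-.062)<.012))):
        m=m.copy()
        for k in range(3):
            A=np.c_[u[m],v[m],np.ones(m.sum())]; c=np.linalg.lstsq(A,z[m],rcond=None)[0]
            r=abs(np.c_[u.ravel(),v.ravel(),np.ones(u.size)]@c-z.ravel()).reshape(z.shape); m=m&(r<.003)
        print(nm,m.sum(),'slope u,v, z0',np.round(c,4))
E
python3 - <<'E'
from h import *
rep()
for n in('top','scene'):
    print(n,'before'); slopes(dict(np.load(n+'1.npz'))); print('now'); slopes(grab(n))
print('wrist before'); slopes(dict(np.load('w1.npz')))
E
```

```text
t 11.75 along x,y,z mm [1.  7.7 6.2] F x,y,z [  4.8 -17.5  -8.8] T [-2.86 -1.53  0.11] gap 11.7 xa [ 0.009 -0.019 -1.   ]
top before
block 553 slope u,v, z0 [-0.014   0.0013  0.0758]
heater 2255 slope u,v, z0 [-0.0008 -0.0009  0.0615]
now
block 285 slope u,v, z0 [ 0.0007 -0.0656  0.0792]
heater 765 slope u,v, z0 [-0.0017 -0.0305  0.0641]
scene before
block 266 slope u,v, z0 [-0.1316 -0.0487  0.0803]
heater 1567 slope u,v, z0 [-0.0045 -0.0025  0.0625]
now
block 465 slope u,v, z0 [-0.0032 -0.0533  0.0798]
heater 1603 slope u,v, z0 [-0.0043 -0.0324  0.065 ]
wrist before
block 1992 slope u,v, z0 [-0.013   0.001   0.0769]
heater 10801 slope u,v, z0 [-0.0009  0.0009  0.0627]
```

The static cameras show the warmer tipping about 0.03 rad with the block, because my upward pull unloaded it. I'll ease it back down and rock with a slight downward push.

>>> move_arm([
  {"dx":0,"dy":2,"dz":0,"yaw":0},
  {"dx":1,"dy":1,"dz":0,"yaw":0},
  {"dx":2,"dy":0,"dz":0,"yaw":0},
  {"dx":3,"dy":-1,"dz":0,"yaw":0},
  {"dx":3,"dy":-1,"dz":0,"yaw":0},
])

```text
time_s: 12.48
ee_pos: [0.5763, -0.0356, 0.2931]
tool_rot: [0.706, -0.088, 0.699, 0.07]
contact_force: [1.7, -8.5, 2.5]
finger_gap: 0.142
```

Run:
```python
from h import *
rep(); slopes(grab('top')); slopes(grab('wrist'))
```

```text
t 12.475 along x,y,z mm [1.1 4.3 4.1] F x,y,z [-0.4 -8.7  2.5] T [-1.28 -0.23  0.13] gap 12.1 xa [ 0.012 -0.024 -1.   ]
block 303 slope u,v, z0 [-0.0145 -0.0471  0.0763]
heater 796 slope u,v, z0 [0.0001 0.0017 0.0614]
block 7077 slope u,v, z0 [ 0.0004 -0.0448  0.078 ]
heater 25954 slope u,v, z0 [-0.0008  0.0009  0.0627]
```

>>> move_arm([
  {"dx":1,"dy":4,"dz":0,"yaw":0},
  {"dx":2,"dy":5,"dz":0,"yaw":0},
  {"dx":2,"dy":7,"dz":0,"yaw":0},
  {"dx":2,"dy":7,"dz":0,"yaw":0},
])

```text
time_s: 13.08
ee_pos: [0.5754, -0.033, 0.2932]
tool_rot: [0.707, -0.09, 0.698, 0.064]
contact_force: [3.0, -20.0, 5.7]
finger_gap: 0.137
```

Run:
```python
from h import *
rep(); slopes(grab('wrist'))
```

```text
t 13.075 along x,y,z mm [1.2 5.1 4.3] F x,y,z [ -1.7 -20.2   5.7] T [-3.26 -0.44  0.19] gap 11.7 xa [ 0.017 -0.035 -0.999]
block 7075 slope u,v, z0 [ 0.0001 -0.0526  0.0782]
heater 25976 slope u,v, z0 [-0.001   0.0006  0.0627]
```

>>> move_arm([
  {"dx":-1,"dy":-2,"dz":0,"yaw":0},
  {"dx":-2,"dy":-4,"dz":0,"yaw":0},
  {"dx":-2,"dy":-6,"dz":0,"yaw":0},
  {"dx":-3,"dy":-8,"dz":0,"yaw":0},
  {"dx":-3,"dy":-8,"dz":0,"yaw":0},
])

```text
time_s: 13.75
ee_pos: [0.5768, -0.0391, 0.2942]
tool_rot: [0.706, -0.09, 0.699, 0.067]
contact_force: [0.4, 5.7, -9.0]
finger_gap: 0.138
```

Run:
```python
from h import *
rep(); slopes(grab('wrist'))
```

```text
t 13.75 along x,y,z mm [ 0.7 -0.4  5.3] F x,y,z [ 1.7  5.4 -9. ] T [ 1.2  -0.05  0.27] gap 11.8 xa [ 0.013 -0.031 -0.999]
block 7099 slope u,v, z0 [ 0.0057 -0.0155  0.079 ]
heater 25726 slope u,v, z0 [-0.0007  0.0012  0.0627]
```

>>> move_arm([
  {"dx":-3,"dy":-3,"dz":0,"yaw":0},
  {"dx":-3,"dy":-5,"dz":0,"yaw":0},
  {"dx":-4,"dy":-7,"dz":0,"yaw":0},
  {"dx":-4,"dy":-8,"dz":0,"yaw":0},
  {"dx":-4,"dy":-8,"dz":0,"yaw":0},
])

```text
time_s: 14.42
ee_pos: [0.578, -0.0433, 0.2951]
tool_rot: [0.704, -0.088, 0.701, 0.071]
contact_force: [-0.1, 13.4, -11.6]
finger_gap: 0.14
```

Run:
```python
from h import *
rep(); slopes(grab('wrist'))
```

```text
t 14.425 along x,y,z mm [ 0.3 -3.3  6.1] F x,y,z [  3.   13.1 -11.6] T [2.63 0.03 0.14] gap 11.9 xa [ 0.007 -0.023 -1.   ]
block 7030 slope u,v, z0 [0.0065 0.013  0.0798]
heater 25381 slope u,v, z0 [-0.001   0.0012  0.0628]
```

>>> move_arm([
  {"dx":-3,"dy":-5,"dz":0,"yaw":0},
  {"dx":-3,"dy":-7,"dz":0,"yaw":0},
  {"dx":-3,"dy":-8,"dz":0,"yaw":0},
  {"dx":-3,"dy":-9,"dz":0,"yaw":0},
  {"dx":-3,"dy":-9,"dz":0,"yaw":0},
])

```text
time_s: 15.1
ee_pos: [0.5795, -0.0473, 0.2959]
tool_rot: [0.702, -0.086, 0.702, 0.077]
contact_force: [-2.1, 19.3, -7.7]
finger_gap: 0.138
```

Run:
```python
from h import *
rep(); slopes(grab('wrist'))
```

```text
t 15.1 along x,y,z mm [ 0.4 -5.7  6.9] F x,y,z [ 2.4 19.2 -7.7] T [3.5  0.29 0.02] gap 11.8 xa [ 0.001 -0.012 -1.   ]
block 6990 slope u,v, z0 [0.0075 0.0433 0.0807]
heater 25174 slope u,v, z0 [-0.0007  0.0013  0.0628]
```

>>> move_arm([
  {"dx":-2,"dy":2,"dz":0,"yaw":0},
  {"dx":-3,"dy":4,"dz":0,"yaw":0},
  {"dx":-3,"dy":6,"dz":0,"yaw":0},
  {"dx":-3,"dy":8,"dz":0,"yaw":0},
  {"dx":-4,"dy":10,"dz":0,"yaw":0},
  {"dx":-4,"dy":11,"dz":0,"yaw":0},
  {"dx":-4,"dy":11,"dz":0,"yaw":0},
])

```text
time_s: 16.02
ee_pos: [0.5771, -0.0383, 0.2978]
tool_rot: [0.702, -0.086, 0.703, 0.075]
contact_force: [7.5, -6.7, -19.6]
finger_gap: 0.142
```

Run:
```python
from h import *
rep(); slopes(grab('wrist'))
```

```text
t 16.025 along x,y,z mm [-0.2  3.1  8.8] F x,y,z [  5.8  -8.3 -19.6] T [-1.19 -1.3   0.07] gap 12.1 xa [-0.    -0.016 -1.   ]
block 6965 slope u,v, z0 [ 0.0113 -0.027   0.0825]
heater 24757 slope u,v, z0 [-0.0007  0.0008  0.0628]
```

>>> move_arm([
  {"dx":-3,"dy":4,"dz":0,"yaw":0},
  {"dx":-3,"dy":6,"dz":0,"yaw":0},
  {"dx":-3,"dy":8,"dz":0,"yaw":0},
  {"dx":-3,"dy":9,"dz":0,"yaw":0},
  {"dx":-3,"dy":9,"dz":0,"yaw":0},
])

```text
time_s: 16.7
ee_pos: [0.575, -0.0323, 0.2994]
tool_rot: [0.701, -0.087, 0.704, 0.072]
contact_force: [4.8, -12.1, -17.8]
finger_gap: 0.138
```

Run:
```python
from h import *
rep(); slopes(grab('wrist'))
```

```text
t 16.7 along x,y,z mm [-1.3  8.5 10.5] F x,y,z [  1.9 -12.9 -17.8] T [-2.07 -1.02  0.13] gap 11.7 xa [-0.001 -0.022 -1.   ]
block 6366 slope u,v, z0 [ 0.0119 -0.056   0.0844]
heater 23672 slope u,v, z0 [-0.0008 -0.0191  0.0644]
```

>>> move_arm([
  {"dx":0,"dy":0,"dz":0,"yaw":0},
  {"dx":0,"dy":-3,"dz":0,"yaw":0},
  {"dx":-1,"dy":-6,"dz":0,"yaw":0},
  {"dx":-1,"dy":-9,"dz":0,"yaw":0},
  {"dx":-2,"dy":-11,"dz":0,"yaw":0},
  {"dx":-2,"dy":-11,"dz":0,"yaw":0},
])

```text
time_s: 17.5
ee_pos: [0.5772, -0.0421, 0.2995]
tool_rot: [0.7, -0.086, 0.705, 0.074]
contact_force: [2.3, 4.6, -24.0]
finger_gap: 0.136
```

Run:
```python
from h import *
rep(); slopes(grab('wrist'))
```

```text
t 17.5 along x,y,z mm [-1.9 -0.9 10.6] F x,y,z [  3.3   3.9 -24. ] T [ 1.18 -0.75  0.1 ] gap 11.6 xa [-0.005 -0.019 -1.   ]
block 6913 slope u,v, z0 [0.0157 0.006  0.0841]
heater 23694 slope u,v, z0 [-0.0008  0.0012  0.0628]
```

>>> move_arm([
  {"dx":-2,"dy":-3,"dz":0,"yaw":0},
  {"dx":-2,"dy":-5,"dz":0,"yaw":0},
  {"dx":-2,"dy":-7,"dz":0,"yaw":0},
  {"dx":-2,"dy":-9,"dz":0,"yaw":0},
  {"dx":-2,"dy":-9,"dz":0,"yaw":0},
])

```text
time_s: 18.18
ee_pos: [0.5788, -0.0484, 0.3014]
tool_rot: [0.699, -0.085, 0.706, 0.077]
contact_force: [-1.4, 12.0, -17.3]
finger_gap: 0.139
```

Run:
```python
from h import *
rep(); slopes(grab('wrist'))
```

```text
t 18.175 along x,y,z mm [-2.  -6.3 12.4] F x,y,z [  1.4  12.  -17.3] T [ 2.31 -0.18 -0.1 ] gap 11.8 xa [-0.008 -0.013 -1.   ]
block 6981 slope u,v, z0 [0.017  0.069  0.0859]
heater 23419 slope u,v, z0 [-0.0009  0.0022  0.0628]
```

>>> move_arm([
  {"dx":0,"dy":1,"dz":0,"yaw":0},
  {"dx":-1,"dy":4,"dz":0,"yaw":0},
  {"dx":-1,"dy":7,"dz":0,"yaw":0},
  {"dx":-2,"dy":10,"dz":0,"yaw":0},
  {"dx":-2,"dy":12,"dz":0,"yaw":0},
  {"dx":-2,"dy":12,"dz":0,"yaw":0},
])

```text
time_s: 18.98
ee_pos: [0.5761, -0.0382, 0.3035]
tool_rot: [0.699, -0.086, 0.706, 0.074]
contact_force: [4.3, -6.1, -18.2]
finger_gap: 0.136
```

Run:
```python
from h import *
rep(); slopes(grab('wrist'))
```

```text
t 18.975 along x,y,z mm [-2.2  3.4 14.5] F x,y,z [  2.7  -7.  -18.2] T [-1.35 -1.07 -0.05] gap 11.6 xa [-0.007 -0.017 -1.   ]
block 6629 slope u,v, z0 [ 0.0187 -0.0093  0.0878]
heater 23124 slope u,v, z0 [-0.0008  0.0009  0.0628]
```

>>> move_arm([
  {"dx":-1,"dy":3,"dz":0,"yaw":0},
  {"dx":-2,"dy":5,"dz":0,"yaw":0},
  {"dx":-2,"dy":7,"dz":0,"yaw":0},
  {"dx":-2,"dy":8,"dz":0,"yaw":0},
  {"dx":-2,"dy":8,"dz":0,"yaw":0},
])

```text
time_s: 19.65
ee_pos: [0.5743, -0.0309, 0.306]
tool_rot: [0.699, -0.086, 0.706, 0.074]
contact_force: [0.4, -4.5, -14.0]
finger_gap: 0.138
```

Run:
```python
from h import *
rep(); slopes(grab('wrist'))
```

```text
t 19.65 along x,y,z mm [-2.4 10.8 17.1] F x,y,z [ -0.6  -4.5 -14. ] T [-0.87 -0.3   0.09] gap 11.7 xa [-0.007 -0.018 -1.   ]
block 6473 slope u,v, z0 [ 0.0141 -0.1098  0.0904]
heater 22596 slope u,v, z0 [-0.0011  0.0009  0.0627]
```

>>> move_arm([
  {"dx":-1,"dy":-2,"dz":0,"yaw":0},
  {"dx":-2,"dy":-5,"dz":0,"yaw":0},
  {"dx":-2,"dy":-8,"dz":0,"yaw":0},
  {"dx":-3,"dy":-11,"dz":0,"yaw":0},
  {"dx":-3,"dy":-13,"dz":0,"yaw":0},
  {"dx":-3,"dy":-13,"dz":0,"yaw":0},
])

```text
time_s: 20.45
ee_pos: [0.5774, -0.0434, 0.3118]
tool_rot: [0.701, -0.086, 0.704, 0.074]
contact_force: [-1.0, 3.2, -2.5]
finger_gap: 0.139
```

Run:
```python
from h import *
rep(); slopes(grab('wrist'))
```

```text
t 20.45 along x,y,z mm [-1.6 -2.3 22.8] F x,y,z [-0.2  3.4 -2.5] T [0.92 0.27 0.02] gap 11.9 xa [-0.003 -0.018 -1.   ]
block 6701 slope u,v, z0 [0.0062 0.0186 0.0949]
heater 22508 slope u,v, z0 [-0.001   0.0011  0.0627]
```

>>> move_arm([
  {"dx":0,"dy":2,"dz":0,"yaw":0},
  {"dx":-1,"dy":3,"dz":0,"yaw":0},
  {"dx":-2,"dy":4,"dz":0,"yaw":0},
  {"dx":-2,"dy":4,"dz":0,"yaw":0},
])

```text
time_s: 21.0
ee_pos: [0.5766, -0.0397, 0.3135]
tool_rot: [0.701, -0.087, 0.704, 0.073]
contact_force: [-0.0, 0.2, -5.4]
finger_gap: 0.142
```

Run:
```python
from h import *
rep(); slopes(grab('wrist')); slopes(grab('top'))
```

```text
t 21.0 along x,y,z mm [-1.5  1.5 24.5] F x,y,z [ 0.   0.2 -5.4] T [-0.01  0.05 -0.03] gap 12.1 xa [-0.003 -0.019 -1.   ]
block 5742 slope u,v, z0 [ 0.0027 -0.0114  0.0963]
heater 22360 slope u,v, z0 [-0.0008  0.001   0.0627]
block 288 slope u,v, z0 [ 0.016  -0.0302  0.0951]
heater 936 slope u,v, z0 [ 0.0008 -0.0005  0.0616]
```

>>> move_arm([
  {"dx":-4,"dy":0,"dz":0,"yaw":0},
  {"dx":-9,"dy":-1,"dz":0,"yaw":0},
  {"dx":-15,"dy":-1,"dz":0,"yaw":0},
  {"dx":-21,"dy":-1,"dz":0,"yaw":0},
  {"dx":-26,"dy":-1,"dz":0,"yaw":0},
  {"dx":-29,"dy":-1,"dz":0,"yaw":0},
  {"dx":-29,"dy":-1,"dz":0,"yaw":0},
  {"dx":-29,"dy":-1,"dz":0,"yaw":0},
])

```text
time_s: 22.1
ee_pos: [0.5769, -0.0401, 0.3421]
tool_rot: [0.701, -0.086, 0.705, 0.074]
contact_force: [-0.4, 0.2, -5.7]
finger_gap: 0.139
```

```bash
cat >> h.py <<'E'
def blk(d,lo=.108,hi=.14):
    W=cloud(d); u=(W[...,:2]-H)@ux; v=(W[...,:2]-H)@uy; z=W[...,2]
    m=(abs(u)<.06)&(abs(v)<.04)&(z>lo)&(z<hi)
    for k in range(4):
        A=np.c_[u[m],v[m],np.ones(m.sum())]; c=np.linalg.lstsq(A,z[m],rcond=None)[0]
        m=m&(abs(np.c_[u.ravel(),v.ravel(),np.ones(u.size)]@c-z.ravel()).reshape(z.shape)<.003)
    print('blk',m.sum(),c.round(4),'rect',cv2.minAreaRect((np.c_[u[m],v[m]]*1000).astype(np.float32)))
    p=W[(W[...,2]>.055)&(W[...,2]<.068)&(abs(u)<.2)&(abs(v)<.11)]; print('heater',cv2.minAreaRect((p[:,:2]*1000).astype(np.float32)))
E
python3 - <<'E'
from h import *
rep()
for n in('wrist','top','scene'):
    d=grab(n,n+'9.png'); print(n); blk(d); slopes(d)
a=cv2.imread('pics/scene9.png')[100:260,250:430]; cv2.imwrite('pics/z.png',cv2.resize(a,None,fx=4,fy=3.7,interpolation=cv2.INTER_CUBIC))
print('wrist before'); W=dict(np.load('w1.npz')); blk(W,.07,.082); print('top before'); blk(dict(np.load('top1.npz')),.07,.082)
E
```

```text
t 22.1 along x,y,z mm [-1.5  1.1 53.1] F x,y,z [-0.4  0.3 -5.7] T [ 0.03  0.   -0.  ] gap 11.8 xa [-0.004 -0.019 -1.   ]
wrist
blk 6899 [ 0.006  -0.0131  0.1252] rect ((-17.088661193847656, 0.8517360687255859), (56.19667434692383, 69.44007110595703), 89.92597961425781)
heater ((572.0638427734375, -43.5269775390625), (170.90330505371094, 180.67503356933594), 13.159272193908691)
block 352 slope u,v, z0 [0.1358 0.0054 0.1056]
heater 19276 slope u,v, z0 [-0.0006  0.0009  0.0627]
top
blk 374 [ 0.0147 -0.0187  0.1242] rect ((-2.9156341552734375, 1.5257911682128906), (56.24818420410156, 99.27706146240234), 88.61495208740234)
heater ((571.0239868164062, -42.1116943359375), (168.96792602539062, 180.99407958984375), 12.604358673095703)
block 43 slope u,v, z0 [ 0.1113 -0.1334  0.1013]
heater 974 slope u,v, z0 [ 0.0016 -0.0011  0.0617]
scene
blk 397 [-0.0203 -0.0706  0.1236] rect ((-0.8044586181640625, 0.31432151794433594), (58.9449577331543, 102.07987976074219), 89.71622467041016)
heater ((574.6401977539062, -43.11467742919922), (170.7657012939453, 182.94461059570312), 12.865572929382324)
block 88 slope u,v, z0 [ 0.0005 -0.0049  0.0964]
heater 1280 slope u,v, z0 [-0.003  -0.0002  0.0625]
wrist before
blk 2978 [0.0001 0.0005 0.0766] rect ((-0.14928436279296875, -0.12229728698730469), (56.11424255371094, 99.79887390136719), 89.99597930908203)
heater ((573.3370361328125, -45.090728759765625), (172.24465942382812, 181.0241241455078), 13.417447090148926)
top before
blk 620 [-0.0025 -0.001   0.0756] rect ((0.11415863037109375, 1.3015937805175781), (100.52843475341797, 56.25310516357422), 0.02221819944679737)
heater ((628.6263427734375, -30.782852172851562), (291.109619140625, 180.17242431640625), 13.173441886901855)
```

View pics/z.png

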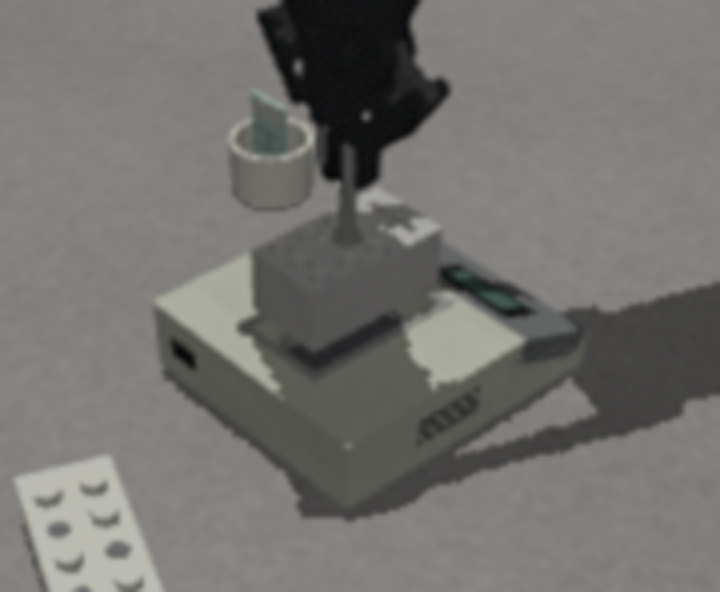

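The block hangs clear of its well, close to level and about 14.6 mm over the rim. The warmer is flat and the chamber stands in the jar. Handing in.

Run:
```python
from h import *
rep(); print(abs(state()['joint_velocities']).max()); print(sign_off())
```

```text
t 22.25 along x,y,z mm [-1.5  1.1 53.1] F x,y,z [-0.2  0.2 -6.1] T [0.04 0.03 0.03] gap 12.1 xa [-0.004 -0.019 -1.   ]
0.0017635052084392416
the job is handed in; nothing more can be done
None
```

The block is out and held still about 14–15 mm over the well's rim. The counting chamber is standing upright in the soaking jar. I handed the job in at 22.3 s.

- **Chamber:** I drew it straight up and lowered it onto the jar's floor (4.6 N contact) before letting go.
- **Block:** I freed it with alternating left and right tips. The arm now carries only its weight (about 6 N).
- **Level:** it tilts about 0.01–0.02 rad by the wrist and top cameras. The scene camera read 0.07 rad across the block. I discounted that because it had already misread the seated block (0.05 and 0.13 rad).
- **Warmer:** early on I pulled up too hard and it tipped about 0.03 rad onto one side's feet. It tipped about 0.02 rad once more later. I eased it back each time, and it now stands flat on all feet. My last measurement suggests it shifted 1–2 mm at most, which is close to what the camera can resolve.
- **Other things:** I kept clear of the pot, bottle and tube rack, but did not re-measure them at the end.

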